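# Set the slot aperture and open the sample drawer

## Robot

A 6-joint arm with a two-finger parallel gripper is mounted at the origin on a cart in front of the work surface, level with it; the furniture and walls round the work are solid. World frame = base frame: x ahead of the robot, y to its left, z up, the work surface at z = 0. Lengths are in m, angles in rad, forces in N, time in s.
With the tool pointing down it reaches from about 0.275 to 1 m from the base axis. Payload 8.4 kg.
Tool frame: the origin (TCP) lies midway between the tips of the shut fingers; the grasp point (between the pads) lies 19 mm behind it; z points along the fingers, y is the line along which they close (so a half turn about z gives the same grasp; the last joint's range is limited). The gripper opens to 85 mm and grips with 20 to 120 N. Pads are 22 mm wide; open, the fingers measure 114 mm over their backs; the gripper's body (76 mm by 85 mm) begins 54 mm behind the grasp point. The pads swing forward as they close: fully open they stand 13 mm farther back than shut.
Start: joints at [1.135, 0.353, 1.633, -0, 1.155, -0.002], TCP at [0.263, 0.567, 0.231] pointing down, gripper open.
Joint ranges: [-2.63, 2.63], [-0.92, 2.1], [0.06, 2.66], [-1.3, 4.44], [0, 2.69], [-3.02, 3.02]. Speed limits (rad/s): [2.22, 2.22, 2.79, 3.14, 3.14, 3.14].

## Interface

Orientations are given as a 3x3 rotation matrix whose columns are the frame's x, y, z axes.
In Python, from station import ctrl gives the robot as it stands. The module is installed in compiled form; this text tells all that it offers. Calls block until the motion is done:
- ctrl.movep(position, orientation): joint-space move of the TCP to a pose.
- ctrl.servo_line(position, ori=None, vel=0.15): straight line of the TCP; ori=None keeps the orientation; vel is the mean speed in m/s.
- ctrl.goto_joints(angles): joint-space move.
- ctrl.ungrasp() and ctrl.clamp(grip_force=None): open the fingers fully, or close them until they stop; grip_force is the grip in N (None keeps the last).
- ctrl.hold(seconds).
- ctrl.ik(position, orientation): joint angles nearest the present ones, or None.
- ctrl.snapshot(name): name is "scene" or "top" or "wrist"; returns a dict with "color" (420x560x3 uint8, red, green, blue), "fovy" (degrees; the focal length in pixels is half the picture's height over the tangent of half this angle, whatever the lens; pixels are square), "cx", "cy" (the principal point, pixels), "R" (3x3) and "t" (3): a world point X has camera coordinates R X + t; the wrist camera has in their place "mount" (4x4, takes a point from camera to tool coordinates, whose origin is the TCP and whose axes are the flange's). Camera axes: x right, y down, z forward; pixel columns grow to the right and rows downward; lengths in m; the calibration is good to about 2 mm. A picture is of the moment at which its call begins: read the wrist's pose just before it. There is no depth.
A pose or a line that the arm cannot do raises ctrl.Unreachable and nothing moves.
- ctrl.job_done(): hands the job in; it is judged then, once.
Readings, each from a call of its own:
- ctrl.get_time_s(): time.
- ctrl.get_joints(): joint angles.
- ctrl.get_qvel(): joint speeds.
- ctrl.get_effort(): joint torques, N m.
- ctrl.get_tcp_pos(): TCP position.
- ctrl.get_ee_rot(): TCP orientation.
- ctrl.get_wrist_force(): force on the tool from outside, world axes, zero at the start.
- ctrl.get_torque(): the same for the moment, N m.
- ctrl.get_width(): finger opening in m.
- ctrl.get_grip_force(): force on a finger pad.
Only numpy, scipy, OpenCV 4.12 (cv2) and the standard library are available. Lean on these libraries where they do the work, as an engineer would, in place of code of your own. Each camera call takes 0.05 s, during which the arm holds its last target. There are 200 camera calls.

## Task

Get the grey analyser test stand ready: turn the aperture wheel on top of it by its crank knob until the oblong slot, not one of the round holes, stands in the middle of the fixed window frame. Then pull the sample drawer in its front fully out to its stop, with the slot still in the window, and leave the things around the stand where they lie.

Things in the scene. Friction and masses are not known exactly. Their poses are not given: they have to be found in the camera images.
- stand: the test stand, a fixed grey sheet-metal box, 185 mm deep (x), 210 mm wide (y), 80 mm high, with a wheel on top and one drawer in its front. Origin: on the bench, straight below the wheel's axis; its x axis points from front to back, y to its left, z up. Front face (drawer) at x = -100 mm, back at +85 mm, sides at y = -105 and +105 mm
- wheel (a joint): angle (rad) of the aluminium aperture wheel, 160 mm across, top face at z = 94 mm. Grows anticlockwise seen from above; turns either way, past full turns; slot in the window at 0 or any whole turn. Six black apertures 60 degrees apart, 58 mm from the axis: five round (10 to 24 mm) and one oblong slot. Light friction (0.06 N m, about 2 N at the crank knob); stays where it is left
- slot (a point): the middle of the oblong slot (14 mm wide, 30 mm long, lying radially) on the wheel's upper face, 58 mm from the axis; moves and turns with the wheel
- window (a point): the middle of the window opening, at z = 103 mm on the top of a dark steel frame fixed to the stand's left (+y) side over the wheel, 58 mm from the wheel's axis. Opening 36 by 36 mm; the frame spans x -26 to +26, y +36 to +98 mm in the stand's frame and reaches up to z = 103 mm
- crank (a point): grip point of the black upright crank knob on the wheel, 28 mm from its axis, opposite the slot. Knob: round, spins freely on its pin, 15 mm across, from z = 106 to 142 mm above the bench; this point is on its axis at z = 134 mm. Fingers that stay above z = 110 mm can follow the knob all the way round, over the window frame
- drawer (a joint): how far the sample drawer is out, in m: 0 shut, 0.060 at its stop. It slides toward the stand's front (its -x), with about 1 N of friction plus light damping
- handle (a point): middle of the drawer's handle, a level round steel bar 12 mm thick and 110 mm long (along the stand's y), centre 53 mm above the bench and 40 mm in front of the drawer's face (34 mm clear gap behind it), on two stems 48 mm either side of this point; moves with the drawer. Shut, it lies at x = -140 mm in the stand's frame
- analyser: hand-held alloy analyser lying on its side, yellow and black, about 223x277x90 mm; a bystander, origin under its middle
- caliper: digital caliper lying flat, 75x236x17 mm; a bystander, origin under its middle
- screwdriver: flat screwdriver with yellow handle, 210 mm long; a bystander, origin under its middle
- plug_gauge: steel plug gauge, 105 mm long, 19 mm thick; a bystander, origin under its middle
- tape_roll: roll of blue masking tape lying flat, 96 mm across, 19 mm high; a bystander, origin under its middle
- check_sample_1: round metal check sample, 31 mm across, 17 mm high, standing to the right of the stand; a bystander, origin under its middle
- deburrer: deburring tool with blue handle, 136 mm long, lying to the left of the stand; a bystander, origin under its middle

How it is judged:
On the way, in this order (a step that is already met when the one before it is completed fails the run):
1. the slot stands in the middle of the window (within 9 mm), the drawer still shut (out less than 25 mm) (horizontal distance between slot and window below 0.009 m and value of joint drawer below 0.025 m and velocity of joint wheel between -0.2 and 0.2 rad/s), for 0.2 s.
2. the drawer is out to its stop (at least 53 of 60 mm), the slot still in the window (value of joint drawer above 0.053 m and horizontal distance between slot and window below 0.009 m), for 0.2 s.
At the end, for the whole second after the job is handed in: the middle of the slot is within 9 mm of the middle of the window seen from above, the drawer is out at least 53 of its 60 mm, and both are at rest (all of step 2 and velocity of joint wheel between -0.1 and 0.1 rad/s and velocity of joint drawer between -0.02 and 0.02 m/s); the robot touches nothing.
It fails at once if a bystander is shifted by more than 40 mm (distance of any of analyser, caliper, screwdriver, plug_gauge, tape_roll, check_sample_1, deburrer from where it was at the start of the episode above 0.04 m).
It also fails if it takes over 45 s, if anything falls off the work surface, if the arm or the gripper's body presses on something with over 40 N, if the wrist force passes 120 N, or if a joint passes its speed limit or range.

## Working session

There is one attempt and no reset: what is moved stays moved. The work goes in short steps, each a Python script; the robot and the scene stay as the last script left them, time stands still between calls to the robot, and variables do not carry over. Pictures are saved under pics/ and viewed, at most 10 in all, crops included, and the job is handed in when it is done.

```bash
mkdir -p pics
python3 - <<'E'
from station import ctrl
import cv2,pickle
for n in("scene","top"):
    s=ctrl.snapshot(n);pickle.dump(s,open(n+".pkl","wb"))
    cv2.imwrite(f"pics/{n}0.png",s["color"][:,:,::-1]);print(n,s["fovy"],s["cx"],s["cy"],s["R"],s["t"])
print(ctrl.get_time_s(),ctrl.get_ee_rot())
E
```

```text
scene 44.05187899654011 282.94498417616757 219.61784000488325 [[-0.87754381 -0.47948778 -0.0028878 ]
 [-0.26053013  0.48185297 -0.83662522]
 [ 0.40254306 -0.73342292 -0.54776811]] [0.54958857 0.18670195 1.77758606]
top 49.65173277666516 278.17728529438943 212.619904238909 [[-2.44041511e-03 -9.99633089e-01  2.69764975e-02]
 [-9.96725528e-01  2.51226641e-04 -8.08588877e-02]
 [ 8.08224424e-02 -2.70854929e-02 -9.96360431e-01]] [0.05198549 0.5536174  1.44649671]
0.1 [[-9.07367645e-01  4.20337542e-01 -5.54094568e-04]
 [ 4.20337907e-01  9.07366885e-01 -1.17443388e-03]
 [ 9.10841185e-06 -1.29855026e-03 -9.99999157e-01]]
```

View pics/top0.png

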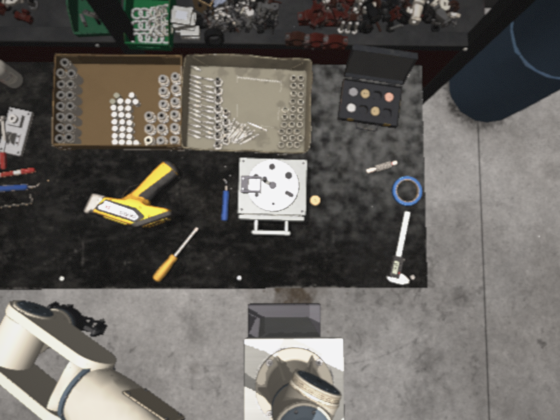

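View pics/scene0.png

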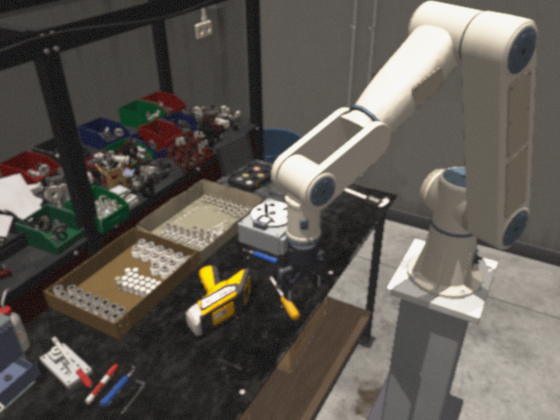

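```bash
cat > h.py <<'E'
import numpy as np,cv2,pickle
def ray(s,uv,z):
    f=210/np.tan(np.radians(s["fovy"])/2)
    if "mount" in s: R,o=s["Rcw"],s["o"]
    else: R=s["R"].T;o=-R@s["t"]
    d=R@np.array([(uv[0]-s["cx"])/f,(uv[1]-s["cy"])/f,1]); return o+d*(z-o[2])/d[2]
def proj(s,X):
    f=210/np.tan(np.radians(s["fovy"])/2)
    if "mount" in s: c=s["Rcw"].T@(np.array(X)-s["o"])
    else: c=s["R"]@X+s["t"]
    return np.array([c[0]/c[2]*f+s["cx"],c[1]/c[2]*f+s["cy"]])
def wrist(ctrl):
    p,R=np.array(ctrl.get_tcp_pos()),np.array(ctrl.get_ee_rot()); s=ctrl.snapshot("wrist"); M=np.array(s["mount"])
    s["Rcw"]=R@M[:3,:3]; s["o"]=R@M[:3,3]+p; return s
E
python3 - <<'E'
from h import *
s=pickle.load(open("top.pkl","rb"))
for uv,z in(((238,158),.08),((306,157),.08),((308,220),.08),((238,220),.08),((273,185),.094),((271,229),.053)): print(uv,ray(s,uv,z))
c=s["color"][140:250,210:330,::-1];cv2.imwrite("pics/crop0.png",cv2.resize(c,None,fx=5,fy=5,interpolation=cv2.INTER_CUBIC))
E
```

```text
(238, 158) [0.72043426 0.17814795 0.08      ]
(306, 157) [ 0.72426732 -0.03505479  0.08      ]
(308, 220) [ 0.52593135 -0.03981178  0.08      ]
(238, 220) [0.52608175 0.17723383 0.08      ]
(273, 185) [0.63342199 0.06899266 0.094     ]
(271, 229) [0.49931274 0.07486577 0.053     ]
```

View pics/crop0.png

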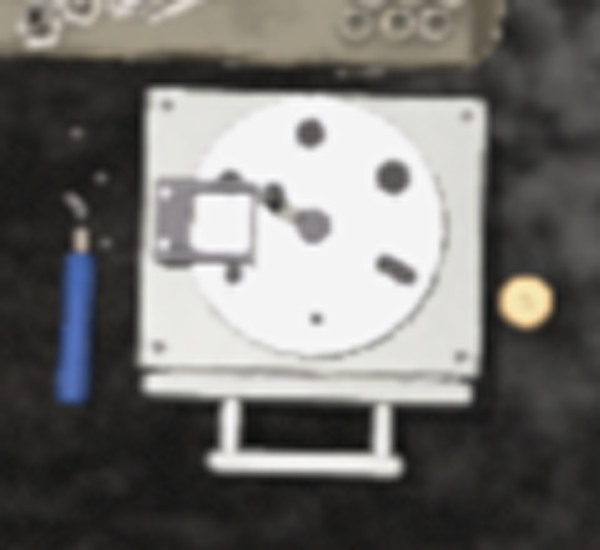

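Run:
```python
from h import *
from station import ctrl
s=pickle.load(open("top.pkl","rb"))
q=lambda x,y,z:ray(s,(x/5+210-.4,y/5+140-.4),z)[:2]
a,b=q(147,90,.08),q(487,100,.08); h1,h2=q(210,460,.053),q(402,466,.053)
print("yaw",[np.degrees(np.arctan2(-(p-r)[0],(p-r)[1])) for p,r in((a,b),(h1,h2))])
print("centre",q(319,227,.094),"handle",(h1+h2)/2,"slot",q(397,269,.094),"knob",q(273,195,.142),"win",q(222,228,.103))
R=np.array([[-1,0,0],[0,1,0],[0,0,-1.]])
ctrl.servo_line([.263,.567,.30],vel=.3)
ctrl.movep([.56,.07,.36],R)
w=wrist(ctrl); pickle.dump(w,open("w1.pkl","wb")); print(w["mount"],w["fovy"],ctrl.get_time_s(),ctrl.get_joints())
cv2.imwrite("pics/w1.png",w["color"][:,:,::-1])
```

```text
yaw [np.float64(-1.5342770537616435), np.float64(-1.870960951693899)]
centre [0.63342373 0.06775701] handle [0.48921897 0.07544544] slot [0.60734519 0.01963489] knob [0.64579269 0.09598486] win [0.63143779 0.12737958]
[[-9.48624803e-04 -9.61538439e-01 -2.74668766e-01  6.96740830e-02]
 [ 9.99999545e-01 -8.83709569e-04 -3.60083360e-04 -7.78814536e-04]
 [ 1.03506575e-04 -2.74668982e-01  9.61538839e-01 -1.43036908e-01]
 [ 0.00000000e+00  0.00000000e+00  0.00000000e+00  1.00000000e+00]] 58.59319960238217 2.6167 [ 1.22925826e-01  1.60159291e-01  1.60389015e+00  1.89032966e-04
  1.37788665e+00 -1.44875388e+00]
```

View pics/w1.png

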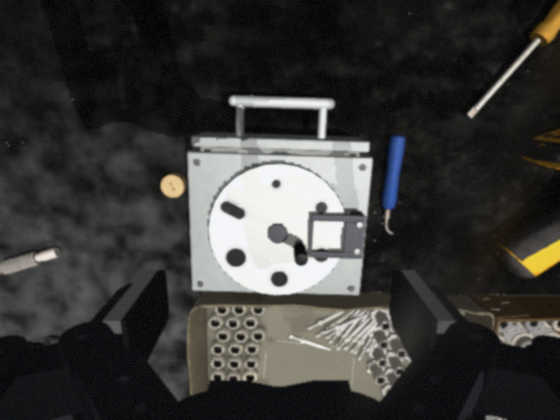

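Run:
```python
from h import *
w=pickle.load(open("w1.pkl","rb")); g=cv2.cvtColor(w["color"],cv2.COLOR_RGB2GRAY)
def blob(u,v,r=22,T=90):
    p=g[v-r:v+r+1,u-r:u+r+1]; n,l,st,c=cv2.connectedComponentsWithStats((p<T).astype(np.uint8))
    i=l[r,r]; return c[i]+[u-r,v-r],st[i,4]
P={}
for n,uv in dict(slot=(232,209),a=(276,184),d=(279,278),e=(236,257)).items():
    c,A=blob(*uv); P[n]=ray(w,c,.094)[:2]; print(n,c,A,P[n])
ctr=(P['a']+P['d'])/2; print("centre",ctr,"radii",[np.linalg.norm(p-ctr) for p in P.values()])
h1,h2=ray(w,(230,102),.053)[:2],ray(w,(334,104),.053)[:2]
win=ray(w,(328.5,234.5),.103)[:2]; d=win-ctr
f1,f2=ray(w,(191,291),.08)[:2],ray(w,(360,294),.08)[:2]
yaw=lambda p:np.degrees(np.arctan2(-p[0],p[1]))
print("yaw win",yaw(d),np.linalg.norm(d),"handle",yaw(h2-h1),(h1+h2)/2,"back",yaw(f2-f1))
s=P['slot']-ctr; print("slot ang",np.degrees(np.arctan2(s[1],s[0])),"knob pred",ctr-s/np.linalg.norm(s)*.028,"px",proj(w,[*(ctr-s/np.linalg.norm(s)*.028),.142]))
```

```text
slot [232.48 209.71] 200 [0.60704077 0.01731679]
a [275.74074074 183.40740741] 27 [0.57659496 0.06653983]
d [278.98742138 278.5408805 ] 159 [0.69288846 0.07013714]
e [235.46086957 257.24347826] 230 [0.66531245 0.01883493]
centre [0.63474171 0.06833848] radii [np.float64(0.058056487271205666), np.float64(0.05817456105388184), np.float64(0.05817456105388173), np.float64(0.05818223108835302)]
yaw win 1.0209086972802948 0.05788075719342659 handle -1.0806384435845806 [0.49048947 0.07373025] back -1.15382943722538
slot ang -118.4986299317292 knob pred [0.64810156 0.09294568] px [300.8921828  260.18624563]
```

Run:
```python
from h import *
from station import ctrl
a=np.radians(-1.6); c,s=np.cos(a),np.sin(a)
R=np.array([[-c,-s,0],[-s,c,0],[0,0,-1.]])
C=np.array([.6347,.0683]); k=lambda d,z:[C[0]+.028*np.cos(np.radians(d)),C[1]+.028*np.sin(np.radians(d)),z]
print(np.linalg.det(R))
ctrl.movep(k(61.5,.19),R); ctrl.servo_line(k(61.5,.117),vel=.08)
ctrl.clamp(20); print(ctrl.get_width(),ctrl.get_grip_force(),ctrl.get_wrist_force(),ctrl.get_tcp_pos())
for d in np.linspace(61.5,-91.6,14)[1:]:
    ctrl.servo_line(k(d,.117),vel=.03); F=np.round(ctrl.get_wrist_force(),1); print(round(d),F,ctrl.get_width(),round(ctrl.get_time_s(),1))
    if np.linalg.norm(F)>40: print("stop");break
```

```text
0.9999999999999999
0.013643888357795937 21.258452794281766 [1.32363886 4.0340003  1.18531844] [0.64851055 0.09351565 0.11726331]
50 [3.  4.2 0.7] 0.014168803907185284 5.5
38 [4.  3.4 0.7] 0.014081589636817889 5.8
26 [2.9 2.5 0.7] 0.014075104223658257 6.1
14 [4.9 1.  2.9] 0.014027464872649255 6.5
3 [ 3.4 -0.7  4.8] 0.01419734597431717 6.8
-9 [ 2.4 -0.9  5.6] 0.0138677893429907 7.2
-21 [1.5 0.3 6.6] 0.014032264055017462 7.5
-33 [ 0.4 -0.5  7. ] 0.014054254099039565 7.8
-44 [-0.7  1.8  6.9] 0.013782037035586451 8.2
-56 [-0.6  2.7  8.4] 0.01408046084169833 8.5
-68 [-1.1  3.2  8.7] 0.013894683970971154 8.9
-80 [0.  4.  8.1] 0.014103985082856393 9.2
-92 [0.9 5.1 7.9] 0.014029143031991358 9.6
```

Smooth, low forces. Release, rise, and look.

Run:
```python
from h import *
from station import ctrl
ctrl.hold(.3); ctrl.ungrasp(); p=np.array(ctrl.get_tcp_pos()); ctrl.servo_line([p[0],p[1],.19],vel=.15)
ctrl.movep([.56,.07,.36],np.array(ctrl.get_ee_rot()))
w=wrist(ctrl); pickle.dump(w,open("w2.pkl","wb")); cv2.imwrite("pics/w2.png",w["color"][:,:,::-1])
for n,X in dict(slotTarget=(.6347+.058*np.sin(np.radians(1.6)),.0683+.058*np.cos(np.radians(1.6)),.094)).items(): print(n,proj(w,X))
print(ctrl.get_time_s())
cv2.imwrite("pics/w2c.png",cv2.resize(w["color"][80:310,170:400,::-1],None,fx=2.5,fy=2.5,interpolation=cv2.INTER_CUBIC))
```

```text
slotTarget [330.45689208 233.77973808]
12.0
```

View pics/w2c.png

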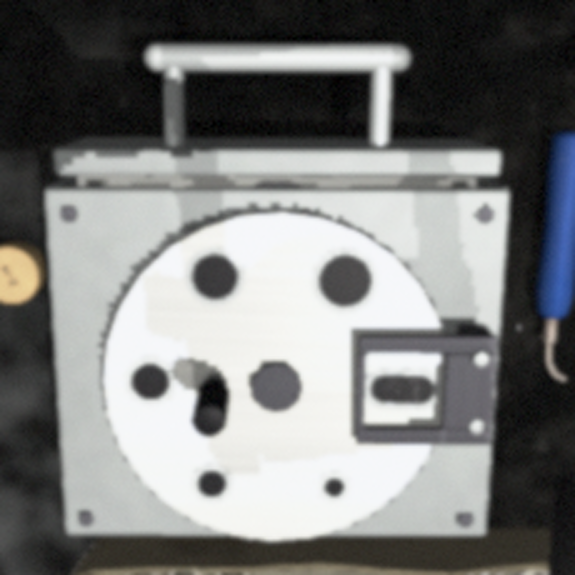

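Run:
```python
from h import *
from station import ctrl
w=pickle.load(open("w2.pkl","rb")); print(ray(w,(281.2,102.8),.053),ray(w,(281.2,102.8),.056))
ctrl.clamp(20); a=np.radians(-1.6); ex=np.array([np.cos(a),np.sin(a),0]); R=np.array(ctrl.get_ee_rot())
p=np.array([.514,.073,.20]); ctrl.movep(p,R)
for z in(.10,.07,.055,.04):
    p[2]=z; ctrl.servo_line(p,vel=.08); F=np.array(ctrl.get_wrist_force()); print(z,F.round(1),np.round(ctrl.get_tcp_pos(),4))
    if np.linalg.norm(F)>20: p[2]=.20; ctrl.servo_line(p,vel=.1); raise SystemExit("contact")
F0=F; q=p.copy()
for i in range(1,40):
    q=p-ex*.002*i; ctrl.servo_line(q,vel=.04); F=np.array(ctrl.get_wrist_force())-F0
    if i%3==0 or abs(F[0])>12: print(i*2,F.round(1),np.round(ctrl.get_tcp_pos(),4))
    if abs(F[0])>12: break
print(ctrl.get_time_s())
```

```text
[0.48955495 0.07371106 0.053     ] [0.48956091 0.07369336 0.056     ]
0.1 [-1.  -0.2  0.1] [0.5144 0.0731 0.1005]
0.07 [ 1.2 -0.4  0.7] [0.5138 0.073  0.0698]
0.055 [-0.4  0.6  0.4] [0.5137 0.0729 0.0547]
0.04 [-0.1  0.7  0.1] [0.5136 0.0729 0.0396]
6 [-0.1 -0.7 -0.5] [0.5078 0.0732 0.04  ]
12 [-0.2 -0.9 -0.3] [0.5018 0.0733 0.04  ]
18 [ 0.5 -1.   0.2] [0.4958 0.0735 0.04  ]
24 [ 0.1 -1.3  0.3] [0.4897 0.0737 0.0399]
30 [ 0.4 -1.2  0.1] [0.4838 0.0738 0.04  ]
36 [ 0.8 -1.3 -0.6] [0.4778 0.074  0.04  ]
42 [-0.1 -1.1 -1.1] [0.4717 0.0742 0.04  ]
48 [ 0.2 -1.6  0.1] [0.4658 0.0743 0.04  ]
54 [-0.1 -0.7 -0. ] [0.4598 0.0745 0.04  ]
60 [ 0.3 -0.8 -0.2] [0.4538 0.0747 0.04  ]
66 [10.2 -2.6 -6.5] [0.4509 0.075  0.0405]
68 [ 15.9  -3.8 -10.3] [0.4509 0.0752 0.0408]
24.5667
```

Stop felt after about 64 mm of travel. Back off, rise, look.

Run:
```python
from h import *
from station import ctrl
p=np.array(ctrl.get_tcp_pos()); p[0]+=.005; p[2]=.04; ctrl.servo_line(p,vel=.04); print(ctrl.get_wrist_force())
p[2]=.15; ctrl.servo_line(p,vel=.1)
ctrl.movep([.52,.07,.36],np.array(ctrl.get_ee_rot()))
w=wrist(ctrl); cv2.imwrite("pics/w3.png",w["color"][:,:,::-1]); print(ctrl.get_time_s())
ex=np.array([.9996,-.0279]);h=np.array([.4902,.0737])
for d in(0,.053,.06):print(d,proj(w,[*(h-ex*d),.053]))
```

```text
[0.41923646 0.10405742 0.42698234]
27.15
0 [282.10064615 139.53158749]
0.053 [282.17192205  92.58529651]
0.06 [282.18169459  86.14855558]
```

View pics/w3.png

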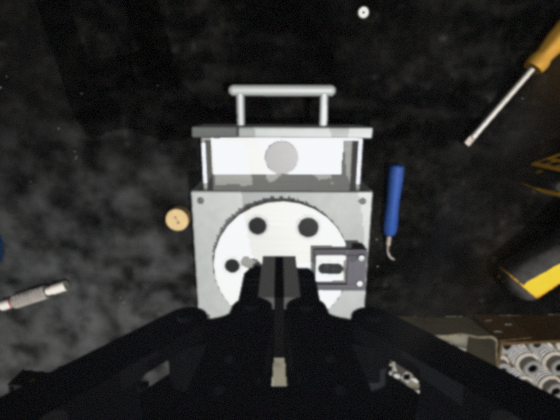

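Run:
```python
from h import *
from station import ctrl
w3=wrist(ctrl); out=[]
for n,w,r in(("w1",pickle.load(open("w1.pkl","rb")),(90,115)),("w2",pickle.load(open("w2.pkl","rb")),(90,115)),("w3",w3,(78,103))):
    g=cv2.cvtColor(w["color"],cv2.COLOR_RGB2GRAY).astype(float)[r[0]:r[1],255:310].mean(1); g=np.clip(g-60,0,None)
    v=(g*np.arange(*r)).sum()/g.sum(); print(n,v,ray(w,(282,v),.053),np.round(g).astype(int))
```

```text
w1 102.32033531366429 [0.48973338 0.07368534 0.053     ] [  0   0   0   0   0   0   0  44  88 123 151 169 177 174 165 147 117  72
  17   0   0   0   0   0   0]
w2 102.89866408422724 [0.48969073 0.07462931 0.053     ] [  0   0   0   0   0   0   0  15  66 105 135 159 174 179 174 162 142 105
  49   0   0   0   0   0   0]
w3 90.6122904263327 [0.43452851 0.07496021 0.053     ] [  0   0   0   0   0   0   0  26  73 106 129 149 162 163 152 135 115  83
  35   0   0   0   0   0   0]
```

```bash
python3 -c "
from station import ctrl
print(ctrl.get_wrist_force()); print(ctrl.job_done())"
```

```text
[ 0.50687244  0.10296638 -0.13768124]
the job is handed in; nothing more can be done
None
```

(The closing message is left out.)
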